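Unhook the swinging parts bucket and stand it in the drain tray

ROBOT

A 6-joint arm with a two-finger parallel gripper is mounted at the origin on the work surface. World frame = base frame: x ahead of the robot, y to its left, z up, the work surface at z = 0. Lengths are in m, angles in rad, forces in N, time in s.
With the tool pointing down it reaches from about 0.275 to 0.875 m from the base axis. Payload 12.5 kg.
Tool frame: the origin (TCP) lies at the very end of the fingers, on their centre line; the grasp point (between the pads) lies 19 mm behind it; x points along the fingers, y is the direction in which the jaws open and shut, and the axes are right-handed (so a half turn about x gives the same grasp; the last joint's range is limited). The gripper opens to 85 mm and grips with 20 to 120 N. Pads are 22 mm wide; open, the fingers measure 114 mm over their backs; the gripper's body (76 mm by 85 mm) begins 54 mm behind the grasp point. The pads swing forward as they close: fully open they stand 13 mm farther back than shut.
Start: joints at [-1.187, 0.351, 1.652, -0, 1.139, -0.085], TCP at [0.249, -0.491, 0.231] pointing down, gripper open.
Joint ranges: [-2.75, 2.75], [-0.79, 2.1], [0.01, 2.65], [-1.57, 4.71], [0.07, 3.14], [-2.87, 2.87]. Speed limits (rad/s): [2.22, 2.22, 2.79, 3.14, 3.14, 3.14].

INTERFACE

Orientations are given as a 3x3 rotation matrix whose columns are the frame's x, y, z axes.
In Python, from bench import manip gives the robot as it stands. Calls block until the motion is done:
- manip.move_ptp(position, orientation): joint-space move of the TCP to a pose.
- manip.move_l(position, attitude=None, max_speed=0.15): straight line of the TCP; attitude=None keeps the orientation; max_speed is the mean speed in m/s.
- manip.move_j(angles): joint-space move.
- manip.set_gripper(opening, effort=None): opening from 0.0 (shut) to 1.0 (fully open); effort is the grip in N (None keeps the last); returns when the fingers have stopped.
- manip.dwell(seconds).
- manip.inverse_kinematics(position, orientation): joint angles nearest the present ones, or None.
- manip.grab_frame(name): name is "scene" or "side" or "wrist"; returns (picture, depth): 384x512x3 uint8, red, green, blue; 384x512 float32, m along the optical axis (not along the pixel's ray), 0 where there is no reading.
- manip.get_calibration(name): a dict with "camera_matrix" (3x3 intrinsics, pixels), "R" (3x3) and "t" (3): a world point X has camera coordinates R X + t. Camera axes: x right, y down, z forward; pixel columns grow to the right and rows downward; lengths in m; the calibration is good to about 2 mm. The wrist camera is an equidistant fisheye: a pixel r from the principal point sees the ray r / f radians off the axis. A picture is of the moment at which its call begins: read the wrist's pose just before it. get_calibration takes no time and is no camera call; for the wrist camera it gives the pose at the moment of the call.
A pose or a line that the arm cannot do raises manip.Unreachable and nothing moves.
- manip.sign_off(): hands the job in, once; it reports no verdict.
Trained networks look in the newest picture that a camera, given by its name, has taken for a name from the list of things; names that differ only in an ending like _2 or _b are one class to them, and where a whole thing is asked for, a point or a joint stands for the part that bears it (a point fixed in the world has none). Each returns a list of dicts, best first, with "confidence" (0 to 1); they miss things now and then, are a little off and sometimes report something else, mostly with a low value. They report only what shows in the picture. A call takes as long as a camera call. They do not tell look-alikes from the thing itself.
- manip.look_for(camera, name): "at" ([x, y, z] in m, in world coordinates, good to about 4 mm: the middle of the surface that is visible of it).
Readings, each from a call of its own:
- manip.current_time(): time.
- manip.current_qpos(): joint angles.
- manip.current_joint_vel(): joint speeds.
- manip.current_joint_torque(): joint torques, N m.
- manip.current_ee_pos(): TCP position.
- manip.current_tcp_rot(): TCP orientation.
- manip.current_force(): force on the tool from outside, world axes, zero at the start.
- manip.current_ft_torque(): the same for the moment, N m.
- manip.current_grip_width(): opening from 0.0 (shut) to 1.0 (fully open).
Only numpy, scipy, OpenCV 4.12 (cv2) and the standard library are available. Lean on these libraries where they do the work, as an engineer would, in place of code of your own. Each camera call takes 0.05 s, during which the arm holds its last target.

TASK

Take the bucket of spacers out of its cradle by the orange handle: raise it out of its seats, draw it forward under the yellow keeper until its pivots come up against the stop, and lift it out through the gap without letting it swing or forcing it. Then set it down gently, standing upright in the blue drain tray with both spacers still in it, and let go. Leave the other things on the table where they are.

Things in the scene. Friction and masses are not known exactly. Their poses are not given: they have to be found in the camera images.
- cradle: Fixed grey cradle, base 165 x 168 x 10 mm. Origin: on the table, straight below the pivot line of the seated bucket; -x is forward (the way out), y along the pivot line, z up. Two upright plates (12 mm thick, inner faces at y = +-60 mm) carry the bucket's two pivot pins; both are alike. The yellow keeper on them is clamped at a different place each time.
- seat (a point): Middle of the pivot line when the bucket is seated, 106 mm above the table; cradle's axes. Seats are 18 mm long in x, floor 6 mm below this point; in front of each is a lip 5 mm higher than the seat floor, behind it a wall. The keeper roofs the seats: pins can rise 10 mm before they meet it and must rise 5 mm to pass the lip. Keeper side strips at y = +-73.5 mm leave 2 mm beside each pin end.
- track_front (a point): Front end of the flat track (height 105 mm) that runs forward from the lips, in the middle between the uprights, 113 mm ahead of the seat. The yellow keeper roofs it (underside 122, top 130 mm above the table) up to an exit gap, open upward, 22 mm long in x; the gap's front side is the keeper's stop post, 141 mm high.
- stop_nearest (a point): A point on the pivot line's path: where the pivot line is when the pins touch the stops if the keeper is clamped farthest back: 40 mm forward of the seat, 5 mm above it; cradle's axes. The real stop lies 0 to 35 mm farther forward, is not reported and must be felt (or seen). The middle of the gap is 5 mm back from touching. The keeper stays put unless shoved with some 80 N.
- bucket_handle (a point): Centre of the bucket's orange grip bar: 14 mm thick in x, 24 mm high, 84 mm clear in y between the bail legs, flat-sided. Rigid with the bucket, parallel to the pivot line, 57 mm above it, 138 mm above the bucket's underside. Bucket's axes: y along the bar and the pivots, z up. Hung in the cradle the bucket swings freely about y.
- bucket_center (a point): Centre of the body of the loose bucket: open perforated metal box 80 (x) x 96 (y) x 85 mm, 0.4 to 0.65 kg; 42.5 mm above its underside, 95.5 mm below the handle's centre. A pivot pin of 12 mm diameter stands out each side to y = +-71 mm, 81 mm above the underside. Seated, the underside is 25 mm above the table.
- spacer1_center (a point): Centre of a loose steel spacer ring, 32 mm diameter, 22 mm high, 80 g, lying in the bucket (bucket floor 3 mm thick).
- spacer2_center (a point): Centre of a second such spacer in the bucket.
- tray: Fixed blue drain tray, 150 x 150 mm, rim 20 mm high, walls and floor 4 mm. Origin: underside centre, on the table, z up; inner floor at z = 4 mm.
- square: Bystander: loose red magnetic welding square, 75 x 20 mm foot, 75 mm high. Origin at the middle of its underside.
- tin: Bystander: loose tin, 68 mm diameter, 85 mm high. Origin at the middle of its underside.
- brush: Bystander: loose wire hand brush lying on its back along x between cradle and tray: wooden handle 150 x 26 mm, 14 mm thick, brass bristle tufts on top, 32 mm high in all. Origin at the middle of its underside.
Mind the look-alikes: they are no part of the job. Several things have the shape of the cradle; the one meant has the colours described above.

How it is judged:
By the outcome, as a careful person would: the job done as asked, in the order asked, and still so for the second after the job is handed in, with the robot touching nothing.
It also fails if it takes over 56 s, if anything falls off the work surface, if the arm or the gripper's body presses on something with over 40 N, if the wrist force passes 120 N, or if a joint passes its speed limit or range.

## Working session

There is one attempt and no reset: what is moved stays moved. The work goes in short steps, each a Python script; the robot and the scene stay as the last script left them, time stands still between calls to the robot, and variables do not carry over. Pictures are saved under pics/ and viewed, and the job is handed in when it is done.

```bash
ls; mkdir -p pics; python3 - <<'E'
from bench import manip
import cv2,numpy as np
for n in ["scene","side","wrist"]:
    p,d=manip.grab_frame(n)
    np.save(f"pics/{n}_d0.npy",d); cv2.imwrite(f"pics/{n}0.png",p[:,:,::-1])
    c=manip.get_calibration(n); print(n,c)
for cam in ["scene","side"]:
  for nm in ["cradle","bucket_handle","tray","bucket_center","square","tin","brush"]:
    print(cam,nm,[(np.round(r["at"],3).tolist(),round(r["confidence"],2)) for r in manip.look_for(cam,nm)[:4]])
print(manip.current_time(),manip.current_force(),manip.current_tcp_rot())
E
```

```text
pics
scene {'camera_matrix': array([[418.15655691,   0.        , 255.30683001],
       [  0.        , 418.15655691, 186.11770846],
       [  0.        ,   0.        ,   1.        ]]), 'R': array([[-0.0299993 ,  0.99947652,  0.0121135 ],
       [ 0.5945436 ,  0.02758462, -0.80359007],
       [-0.80350355, -0.01690513, -0.59505988]]), 't': array([-0.08177799, -0.23309326,  1.72566363])}
side {'camera_matrix': array([[445.08887459,   0.        , 257.01305362],
       [  0.        , 445.08887459, 194.23274631],
       [  0.        ,   0.        ,   1.        ]]), 'R': array([[-0.99062671, -0.1364735 , -0.00580521],
       [-0.09507845,  0.71941785, -0.68803927],
       [ 0.0980755 , -0.68103813, -0.72565023]]), 't': array([0.5789017 , 0.06570425, 1.32923083])}
wrist {'camera_matrix': array([[297.31863964,   0.        , 254.09035423],
       [  0.        , 297.31863964, 192.40540265],
       [  0.        ,   0.        ,   1.        ]]), 'R': array([[ 4.52076248e-01, -8.91979297e-01, -1.02270802e-05],
       [-8.47630970e-01, -4.29603035e-01,  3.11388778e-01],
       [-2.77756737e-01, -1.4
[... 309 characters left out ...]
59, 0.181, 0.091], 0.89)]
scene square [([0.73, 0.124, 0.032], 0.78)]
scene tin [([0.767, -0.144, 0.068], 0.81)]
scene brush [([0.499, 0.004, 0.011], 0.83)]
side cradle [([0.333, 0.371, 0.045], 0.89), ([0.528, 0.246, 0.068], 0.82), ([0.688, 0.393, 0.048], 0.82)]
side bucket_handle [([0.577, 0.142, 0.1], 0.85)]
side tray [([0.553, -0.216, 0.001], 0.66)]
side bucket_center [([0.58, 0.141, 0.098], 0.85)]
side square [([0.717, 0.125, 0.026], 0.57)]
side tin []
side brush [([0.453, 0.012, 0.014], 0.53)]
0.85 [-0.92275291  0.9542982  -0.30460096] [[-1.29138200e-06  4.51818146e-01 -8.92110062e-01]
 [ 5.74274457e-06 -8.92110062e-01 -4.51818146e-01]
 [-1.00000000e+00 -5.70663004e-06 -1.44262133e-06]]
```

View pics/scene0.png

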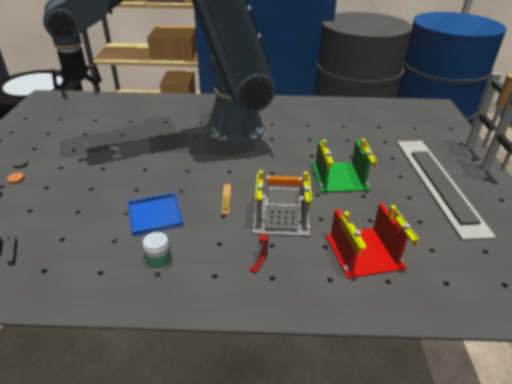

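View pics/side0.png

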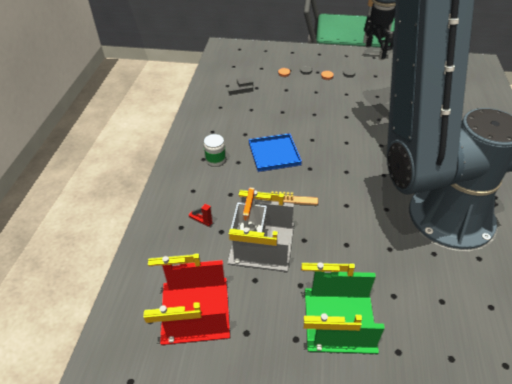

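View pics/wrist0.png

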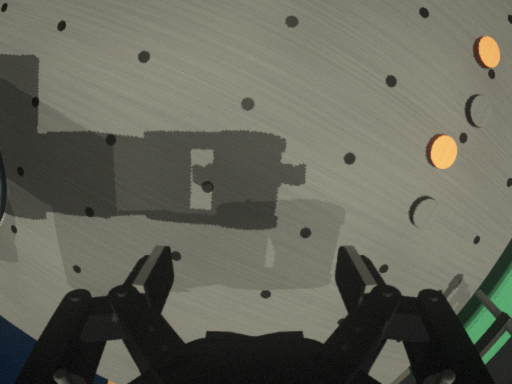

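Candidates with the cradle's shape: grey (scene 280,205 / side 262,235), green (342,168 / 340,305), red (370,245 / 195,300). The task describes the grey one with the orange handle and yellow keeper, so I'm checking it in close crops.

```bash
cat > h.py <<'E'
from bench import manip
import cv2,numpy as np
def pts(n,d,c,mask=None):
    K=c["camera_matrix"];v,u=np.nonzero((d>0)&(mask if mask is not None else True))
    z=d[v,u]; x=(u-K[0,2])/K[0,0]*z; y=(v-K[1,2])/K[1,1]*z
    return (np.stack([x,y,z],1)-c["t"])@c["R"],u,v
E
python3 - <<'E'
from h import *
ims=[]
for n,(x0,y0,x1,y1) in {"scene":(235,155,335,255),"side":(205,175,305,275)}.items():
    im=cv2.imread(f"pics/{n}0.png");d=np.load(f"pics/{n}_d0.npy");c=manip.get_calibration(n)
    ims.append(cv2.resize(im[y0:y1,x0:x1],(400,400),interpolation=cv2.INTER_CUBIC))
    hsv=cv2.cvtColor(im,cv2.COLOR_BGR2HSV); box=np.zeros(d.shape,bool);box[y0:y1,x0:x1]=1
    for nm,lo,hi in [("orange",6,17),("yellow",25,33)]:
        m=box&(hsv[...,0]>=lo)&(hsv[...,0]<=hi)&(hsv[...,1]>150)&(hsv[...,2]>80)
        P,u,v=pts(n,d,c,m)
        s=P[:,2]>.05; P=P[s]
        print(n,nm,len(P),np.round(np.percentile(P,[2,10,50,90,98],axis=0),3).tolist())
    P,u,v=pts(n,d,c,box); s=(P[:,2]>.004)&(P[:,2]<.02)
    r=cv2.minAreaRect(P[s][:,:2].astype(np.float32)); print(r)
    m=(hsv[...,0]>105)&(hsv[...,0]<125)&(hsv[...,1]>180); b2=np.zeros_like(m); 
    if n=="scene": b2[185:240,120:190]=1
    else: b2[125:175,240:310]=1
    P,u,v=pts(n,d,c,m&b2); print("tray",cv2.minAreaRect(P[:,:2].astype(np.float32)),np.percentile(P[:,2],[5,50,95]))
cv2.imwrite("pics/crop1.png",np.hstack(ims))
E
```

```text
scene orange 265 [[0.576, 0.135, 0.155], [0.579, 0.141, 0.158], [0.587, 0.177, 0.17], [0.59, 0.212, 0.176], [0.591, 0.22, 0.177]]
scene yellow 314 [[0.388, 0.1, 0.11], [0.409, 0.103, 0.12], [0.538, 0.242, 0.13], [0.613, 0.321, 0.133], [0.619, 0.329, 0.141]]
((0.45616430044174194, 0.20384855568408966), (0.5213276147842407, 0.35736504197120667), 2.45483136177063)
tray ((0.5548825860023499, -0.2107720673084259), (0.1540278047323227, 0.1425808072090149), 20.65607261657715) [0.00106197 0.0040934  0.01133641]
side orange 80 [[0.573, 0.116, 0.098], [0.574, 0.132, 0.121], [0.577, 0.177, 0.175], [0.598, 0.223, 0.177], [0.602, 0.226, 0.179]]
side yellow 399 [[0.428, 0.101, 0.127], [0.505, 0.104, 0.128], [0.557, 0.242, 0.131], [0.61, 0.255, 0.134], [0.617, 0.327, 0.143]]
((0.5777478218078613, 0.09384217858314514), (0.3073750436306, 0.38038626313209534), 7.664384365081787)
tray ((0.5540534853935242, -0.2076263129711151), (0.14816442131996155, 0.15828071534633636), 20.00592803955078) [0.00141996 0.00590084 0.01965295]
```

View pics/crop1.png

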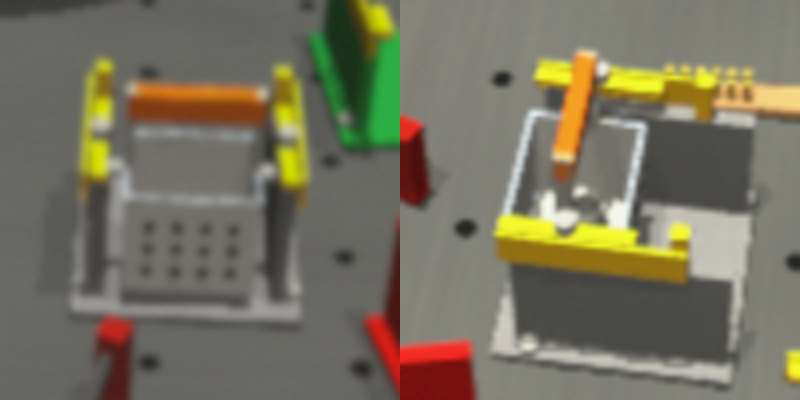

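The grey cradle matches: the orange bar shows at crop (195,105)/(575,110), the yellow keeper has its stop posts toward the robot, and the way out is roughly -x. Next I move above it for a wrist view.

```bash
python3 - <<'E'
from h import *
R1=np.array([[0,1,0],[0,0,-1],[-1,0,0]],float); 
R2=R1@np.diag([1,-1,-1])
for R in (R1,R2):
    for p in ([.50,.178,.38],[.583,.178,.144],[.52,.178,.16],[.554,-.208,.16]):
        q=manip.inverse_kinematics(p,R); print(None if q is None else np.round(q,2))
E
```

```text
[ 0.25  0.2   1.48 -0.    1.45  0.25]
[ 0.22  0.55  1.57 -0.    1.02  0.22]
[ 0.25  0.43  1.72 -0.    0.99  0.25]
[-0.44  0.5   1.61 -0.    1.03 -0.44]
None
None
None
[-0.44  0.5   1.61 -0.    1.03  2.7 ]
```

```bash
python3 - <<'E'
from h import *
R1=np.array([[0,1,0],[0,0,-1],[-1,0,0]],float)
c=manip.get_calibration("wrist"); print("cam-tcp tool frame",manip.current_tcp_rot().T@(-c["R"].T@c["t"]-manip.current_ee_pos()))
manip.move_ptp([.55,.10,.36],R1)
c=manip.get_calibration("wrist");p,d=manip.grab_frame("wrist")
cv2.imwrite("pics/wrist1.png",p[:,:,::-1]);np.save("pics/wrist_d1.npy",d);np.save("pics/wrist_c1.npy",c,allow_pickle=True)
print(-c["R"].T@c["t"],c["R"][2],manip.current_time())
E
```

```text
cam-tcp tool frame [-1.42717677e-01 -8.23595273e-05 -8.00723925e-02]
[0.55041794 0.17932046 0.50251976] [-6.03816846e-04 -3.12083273e-01 -9.50054560e-01] 3.3
```

View pics/wrist1.png

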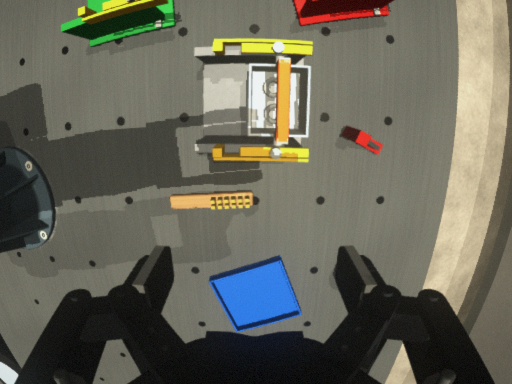

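The wrist picture shows the grey cradle at (255,100), its orange bar at (284,100), both spacers in the bucket near (270,88) and (270,112), the keeper strips at rows 47 and 153, the brush at (212,201) and the tray at (256,293). Next I measure from the depth.

```bash
cat >> h.py <<'E'
def wpts(d,c,mask=None):
    K=c["camera_matrix"];v,u=np.nonzero((d>0)&(mask if mask is not None else True))
    a=(u-K[0,2])/K[0,0]; b=(v-K[1,2])/K[1,1]; th=np.hypot(a,b); s=np.where(th>1e-9,np.tan(th)/np.maximum(th,1e-9),1)
    z=d[v,u]; return (np.stack([a*s*z,b*s*z,z],1)-c["t"])@c["R"],u,v
E
python3 - <<'E'
from h import *
im=cv2.imread("pics/wrist1.png");d=np.load("pics/wrist_d1.npy");c=np.load("pics/wrist_c1.npy",allow_pickle=True).item()
hsv=cv2.cvtColor(im,cv2.COLOR_BGR2HSV)
def col(lo,hi,box,s=120):
    b=np.zeros(d.shape,bool);b[box[1]:box[3],box[0]:box[2]]=1
    return b&(hsv[...,0]>=lo)&(hsv[...,0]<=hi)&(hsv[...,1]>s)&(hsv[...,2]>60)
def line(P): # yaw of direction
    w=P[:,:2]-np.median(P[:,:2],0); _,_,V=np.linalg.svd(w,full_matrices=False); a=np.degrees(np.arctan2(V[0,1],V[0,0])); return (a+90)%180-90
pc=lambda P:np.round(np.percentile(P,[2,50,98],axis=0),4).tolist()
P,u,v=wpts(d,c,col(5,18,(270,50,295,145))); s=P[:,2]>.168; print("handle top",s.sum(),pc(P[s]),line(P[s]), cv2.minAreaRect(P[s][:,:2].astype(np.float32)))
for nm,box in (("keep+y",(205,35,320,60)),("keep-y",(205,143,320,166))):
    P,u,v=wpts(d,c,col(22,34,box)); s=(P[:,2]>.124)&(P[:,2]<.135); print(nm,s.sum(),pc(P[s]),line(P[s]),cv2.minAreaRect(P[s][:,:2].astype(np.float32)))
    s=P[:,2]>.1365; print(" post",s.sum(),pc(P[s]) if s.sum() else "", )
P,u,v=wpts(d,c,col(100,130,(200,245,310,335))); print("tray",pc(P),cv2.minAreaRect(P[:,:2].astype(np.float32)))
b=np.zeros(d.shape,bool);b[35:170,190:320]=1
P,u,v=wpts(d,c,b); s=(P[:,2]>.006)&(P[:,2]<.016); print("base",s.sum(),pc(P[s]))
s=(P[:,2]>.098)&(P[:,2]<.112)&(hsv[v,u,1]<60); print("rim/track",pc(P[s]))
x0,y0,x1,y1=190,30,325,170
cv2.imwrite("pics/crop2.png",cv2.resize(im[y0:y1,x0:x1],None,fx=4.2,fy=4.2,interpolation=cv2.INTER_CUBIC))
for nm in ["cradle","bucket_handle","tray","bucket_center","spacer1_center","square","tin","brush"]:
    print(nm,[(np.round(r["at"],3).tolist(),round(r["confidence"],2)) for r in manip.look_for("wrist",nm)[:4]])
E
```

```text
handle top 244 [[0.5745, 0.1352, 0.1693], [0.5763, 0.1747, 0.1743], [0.5893, 0.219, 0.1761]] 87.87636999029718 ((0.5818571448326111, 0.17721545696258545), (0.08915066719055176, 0.014151195995509624), 89.07514953613281)
keep+y 950 [[0.5097, 0.2369, 0.1249], [0.5674, 0.2466, 0.13], [0.6203, 0.255, 0.132]] -2.933911310566671 ((0.5615671873092651, 0.24634335935115814), (0.018378576263785362, 0.1213715672492981), 88.70672607421875)
 post 97 [[0.5013, 0.238, 0.1396], [0.5063, 0.2443, 0.141], [0.5122, 0.2505, 0.1426]]
keep-y 493 [[0.5333, 0.1005, 0.1254], [0.5921, 0.1115, 0.1301], [0.6187, 0.1175, 0.1319]] -1.7137967209802838 ((0.5614827275276184, 0.10980886220932007), (0.018027909100055695, 0.11736149340867996), 88.12834167480469)
 post 21 [[0.501, 0.108, 0.1401], [0.5054, 0.1133, 0.1408], [0.5093, 0.1178, 0.1419]]
tray [[0.4723, -0.2923, 0.0028], [0.554, -0.2069, 0.0049], [0.6345, -0.1228, 0.0209]] ((0.554288923740387, -0.21849557757377625), (0.15921765565872192, 0.17065773904323578), 19.89118003845215)
base 3450 [[0.4669, 0.1181, 0.0082], [0.5047, 0.1785, 0.0101], [0.6201, 0.2377, 0.0125]]
rim/track [[0.4721, 0.108, 0.0991], [0.5449, 0.182, 0.1057], [0.622, 0.2495, 0.1114]]
cradle [([0.681, 0.329, 0.022], 0.96), ([0.348, 0.313, 0.066], 0.94), ([0.524, 0.18, 0.069], 0.65)]
bucket_handle [([0.576, 0.174, 0.083], 0.85)]
tray [([0.555, -0.21, 0.003], 0.6)]
bucket_center [([0.576, 0.179, 0.088], 0.6)]
spacer1_center [([0.57, 0.156, 0.049], 0.67)]
square [([0.713, 0.125, 0.05], 0.7), ([0.519, 0.178, 0.064], 0.37)]
tin []
brush [([0.478, 0.008, 0.017], 0.61)]
```

View pics/crop2.png

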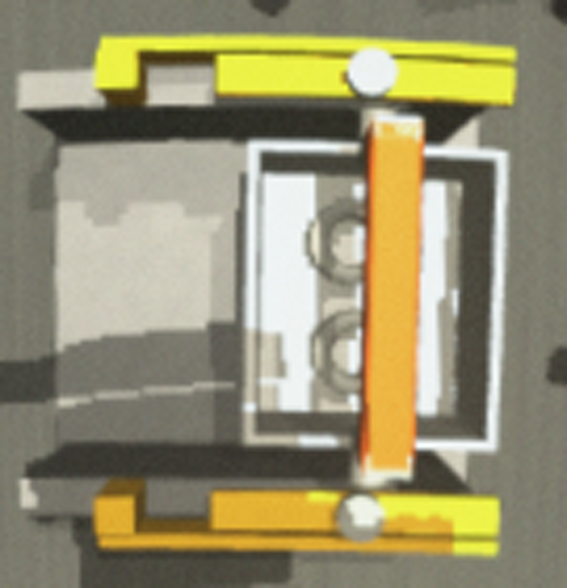

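```bash
python3 - <<'E'
from h import *
im=cv2.imread("pics/wrist1.png");c=np.load("pics/wrist_c1.npy",allow_pickle=True).item()
hsv=cv2.cvtColor(im,cv2.COLOR_BGR2HSV);K=c["camera_matrix"];C=-c["R"].T@c["t"]
def ray(u,v,z):
    a=(u-K[0,2])/K[0,0];b=(v-K[1,2])/K[1,1];th=np.hypot(a,b)
    D=np.stack([np.sin(th)*a/th,np.sin(th)*b/th,np.cos(th)],-1)@c["R"]
    return C+D*((z-C[2])/D[...,2])[...,None]
g=hsv[...,1].astype(float)
# handle right edge (top edge, x+ side) & left
def sub(row,x0,x1):
    w=g[row,x0:x1]; dd=np.diff(w); return dd
L=[];Rr=[]
for v in range(66,136):
    w=g[v,268:300]; dd=np.diff(w); 
    i=np.argmax(dd);j=np.argmin(dd)
    L.append((268+i+.5,v));Rr.append((268+j+.5,v))
for nm,A in (("left",L),("right",Rr)):
    A=np.array(A);P=ray(A[:,0],A[:,1],.175)
    f=np.polyfit(P[:,1],P[:,0],1);r=P[:,0]-np.polyval(f,P[:,1]);k=abs(r)<2*np.std(r)
    f=np.polyfit(P[k,1],P[k,0],1);print("handle",nm,"yaw",-np.degrees(f[0]),"x at .177",np.polyval(f,.177),np.std(r))
# keeper outer edges
for nm,v0,v1,z in (("+y top outer",33,50,.13),("-y outer",150,168,.122)):
    A=[]
    for u in range(220,305):
        w=g[v0:v1,u];dd=np.diff(w);A.append((u,v0+.5+(np.argmax(dd) if "+" in nm else np.argmin(dd))))
    A=np.array(A);P=ray(A[:,0],A[:,1],z);f=np.polyfit(P[:,0],P[:,1],1);r=P[:,1]-np.polyval(f,P[:,0]);k=abs(r)<.002
    f=np.polyfit(P[k,0],P[k,1],1);print(nm,"yaw",np.degrees(f[0]),np.polyval(f,.58),np.std(r),k.sum())
s=4.2
for nm,u,v,z in (("post+ front",98,70,.141),("post+ back",140,70,.141),("roof+ front",216,75,.13),("post- front",96,515,.141),("post- back",143,500,.141),("roof- front",212,515,.13),("strip+ rear",515,50,.13),("strip- rear",498,555,.122)):
    print(nm,ray(np.array(190+u/s-.4),np.array(30+v/s-.4),z).round(4))
E
```

```text
handle left yaw -1.346414163131657 x at .177 0.5741475216323271 0.0004105896952798487
handle right yaw -0.9643974785413761 x at .177 0.5886015515859309 0.00033184874208993143
+y top outer yaw -1.1572833494809849 0.25529355323442154 0.00045570292765584217 85
-y outer yaw -0.8653620572462345 0.09753346284808545 0.00031950881518262673 85
post+ front [0.5013 0.2441 0.141 ]
post+ back [0.5133 0.2436 0.141 ]
roof+ front [0.5344 0.2434 0.13  ]
post- front [0.4986 0.1131 0.141 ]
post- back [0.5127 0.1174 0.141 ]
roof- front [0.5324 0.1107 0.13  ]
strip+ rear [0.6223 0.2534 0.13  ]
strip- rear [0.6217 0.0969 0.122 ]
```

Yaw is -1.1°, the handle centre is (0.5814, 0.177), and the post's back face is near x=0.513, so the expected touch is about 62 mm ahead of the seat. The 22 mm gap and 14 mm bar thickness check out, so I grasp.

```bash
cat >> h.py <<'E'
yaw=np.radians(-1.1)
Rz=lambda a:np.array([[np.cos(a),-np.sin(a),0],[np.sin(a),np.cos(a),0],[0,0,1]])
RG=Rz(yaw)@np.array([[0,1,0],[0,0,-1],[-1,0,0]],float)
ex=Rz(yaw)[:,0]
def st(tag=""):
    print(tag,"p",np.round(manip.current_ee_pos(),4),"F",np.round(manip.current_force(),2),"T",np.round(manip.current_ft_torque(),2),"w",round(manip.current_grip_width(),3),"t",round(manip.current_time(),2),flush=True)
E
python3 - <<'E'
from h import *
manip.set_gripper(.6,40)
manip.move_ptp([.5814,.177,.235],RG); st()
manip.move_l([.5814,.177,.144],max_speed=.12); st("down")
p,d=manip.grab_frame("wrist");cv2.imwrite("pics/w2.png",p[:,:,::-1])
p,d=manip.grab_frame("side");cv2.imwrite("pics/s2.png",cv2.resize(p[160:290,180:330,::-1],None,fx=4,fy=4))
E
```

```text
p [0.5818 0.1767 0.2363] F [-0.05 -0.24  1.25] T [ 0.01  0.   -0.01] w 0.606 t 4.78
down p [0.5819 0.177  0.145 ] F [0.54 0.14 0.16] T [ 0.01 -0.06 -0.01] w 0.601 t 5.69
```

View pics/w2.png

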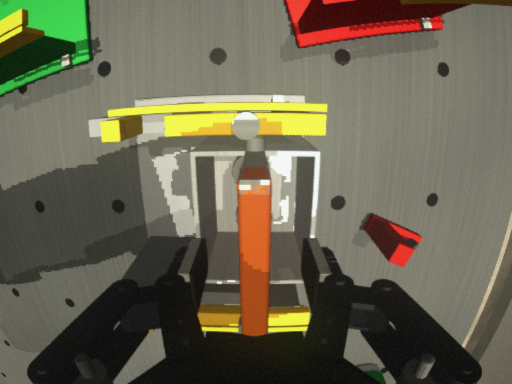

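View pics/s2.png

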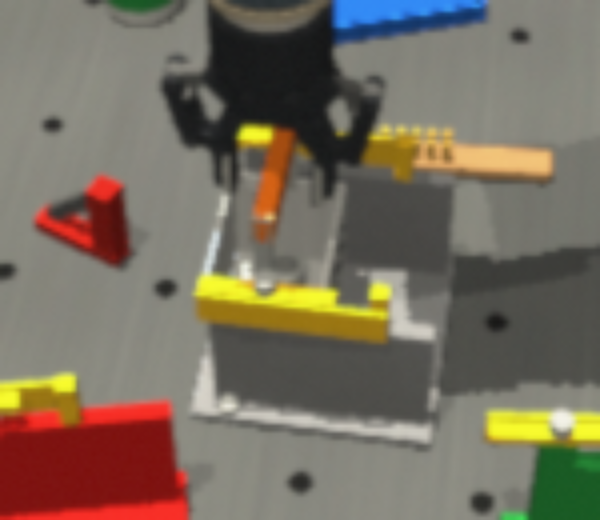

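The bar at (255,255) sits midway between the pads at (195,265) and (315,265). I close and lift 7.5 mm slowly.

```bash
python3 - <<'E'
from h import *
manip.set_gripper(0.0,60); st("closed")
manip.dwell(.3); st("settled")
p=manip.current_ee_pos(); p0=np.array([.5814,.177,.144])
for dz in (.0025,.005,.0075):
    manip.move_l(p0+[0,0,dz],max_speed=.01); manip.dwell(.1); st(f"lift {dz}")
p,d=manip.grab_frame("wrist");cv2.imwrite("pics/w3.png",p[:,:,::-1])
E
```

```text
closed p [0.5819 0.1771 0.1444] F [ 1.82 -0.93  2.23] T [-0.03 -0.34  0.  ] w 0.152 t 6.22
settled p [0.5818 0.1771 0.1444] F [ 3.05 -0.26  4.6 ] T [ 0.01 -0.59 -0.04] w 0.152 t 6.52
lift 0.0025 p [0.5809 0.1769 0.1459] F [ 0.16 -0.79 -7.09] T [ 0.02  0.04 -0.01] w 0.153 t 7.02
lift 0.005 p [0.5814 0.177  0.149 ] F [-0.1   0.86 -6.99] T [ 0.   -0.01 -0.02] w 0.152 t 7.52
lift 0.0075 p [0.5814 0.177  0.1515] F [ 0.45  0.42 -7.85] T [0.   0.03 0.01] w 0.152 t 8.02
```

View pics/w3.png

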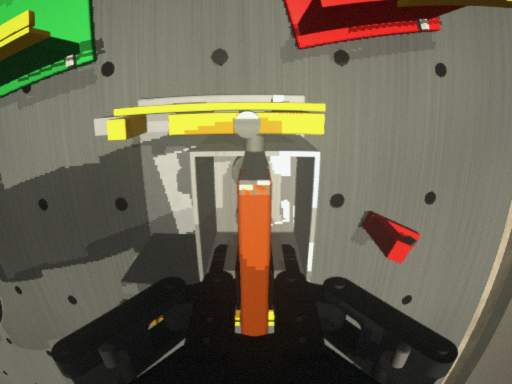

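Bar held (grip width 0.152, about 13 mm), weight about 7 N, hanging free. I draw forward, then feel for the stop.

```bash
python3 - <<'E'
from h import *
p0=np.array([.5814,.177,.1515])
for s in (.01,.02,.03,.04,.05,.055):
    manip.move_l(p0-ex*s,max_speed=.03); f=manip.current_force(); st(f"fwd {s}")
    if np.hypot(f[0],f[1])>6 or f[2]<-14 or f[2]>-2: print("STOP");break
else:
    manip.dwell(.15); st("rest")
    base=np.mean([manip.current_force() for _ in range(5)],0)
    s=.055
    while s<.08:
        s+=.001; manip.move_l(p0-ex*s,max_speed=.01)
        f=np.mean([manip.current_force() for _ in range(3)],0); st(f"feel {s:.4f}")
        if f[0]-base[0]>5: print("TOUCH",s);break
p,d=manip.grab_frame("wrist");cv2.imwrite("pics/w4.png",p[:,:,::-1])
p,d=manip.grab_frame("side");cv2.imwrite("pics/s4.png",cv2.resize(p[160:290,180:330,::-1],None,fx=4,fy=4))
E
```

```text
fwd 0.01 p [0.5714 0.1772 0.1516] F [ 0.11 -0.68 -6.71] T [ 0.01 -0.02  0.05] w 0.152 t 8.55
fwd 0.02 p [0.5614 0.1774 0.1516] F [ 0.22  0.1  -6.7 ] T [ 0.03 -0.01 -0.  ] w 0.152 t 9.03
fwd 0.03 p [0.5514 0.1776 0.1516] F [-0.64 -0.58 -7.47] T [ 0.01 -0.    0.  ] w 0.156 t 9.52
fwd 0.04 p [0.5414 0.1778 0.1516] F [ 0.63  0.42 -7.79] T [ 0.   -0.   -0.02] w 0.151 t 10.0
fwd 0.05 p [0.5314 0.178  0.1516] F [-0.46  0.24 -6.57] T [-0.01 -0.    0.07] w 0.156 t 10.48
fwd 0.055 p [0.5263 0.1781 0.1515] F [-0.09 -0.08 -6.81] T [-0.    0.04 -0.01] w 0.154 t 10.8
rest p [0.5265 0.1781 0.1516] F [ 0.39 -0.23 -7.29] T [0.01 0.03 0.03] w 0.157 t 10.95
feel 0.0560 p [0.5254 0.1781 0.1515] F [-0.32  0.11 -7.39] T [0.05 0.02 0.04] w 0.152 t 11.2
feel 0.0570 p [0.5244 0.1781 0.1515] F [-0.34  0.74 -7.82] T [ 0.04 -0.    0.02] w 0.151 t 11.45
feel 0.0580 p [0.5234 0.1781 0.1515] F [-0.85 -0.44 -7.24] T [ 0.01 -0.06 -0.01] w 0.153 t 11.7
feel 0.0590 p [0.5224 0.1781 0.1515] F [-0.14  0.03 -7.55] T [ 0.01  0.01 -0.01] w 0.15 t 11.95
feel 0.0600 p [0.5214 0.1781 0.1515] F [-0.9  -0.41 -7.82] T [ 0.01 -0.05  0.04] w 0.151 t 12.2
feel 0.0610 p [0.5204 0.1782 0.1515] F [ 0.78 -0.61 -7.29] T [ 0.05 -0.02 -0.01] w 0.155 t 12.45
feel 0.0620 p [0.5194 0.1782 0.1515] F [-0.22 -0.44 -7.44] T [-0.03  0.03  0.01] w 0.157 t 12.7
feel 0.0630 p [0.5184 0.1782 0.1515] F [-0.24  0.11 -7.18] T [-0.04  0.04  0.01] w 0.152 t 12.95
feel 0.0640 p [0.5173 0.1782 0.1515] F [ 0.32 -0.21 -7.57] T [-0.08  0.03  0.01] w 0.158 t 13.2
feel 0.0650 p [0.5165 0.1783 0.1516] F [ 0.01 -0.45 -7.6 ] T [ 0.01 -0.13  0.03] w 0.157 t 13.45
feel 0.0660 p [0.516  0.1783 0.1516] F [ 4.8  -1.26 -9.85] T [-0.07 -1.14  0.09] w 0.155 t 13.7
feel 0.0670 p [0.5157 0.1783 0.1518] F [  8.09  -1.3  -11.92] T [-0.08 -1.8   0.02] w 0.153 t 13.95
TOUCH 0.067
```

View pics/w4.png

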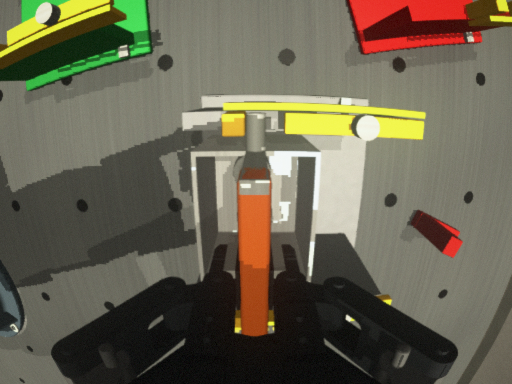

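View pics/s4.png

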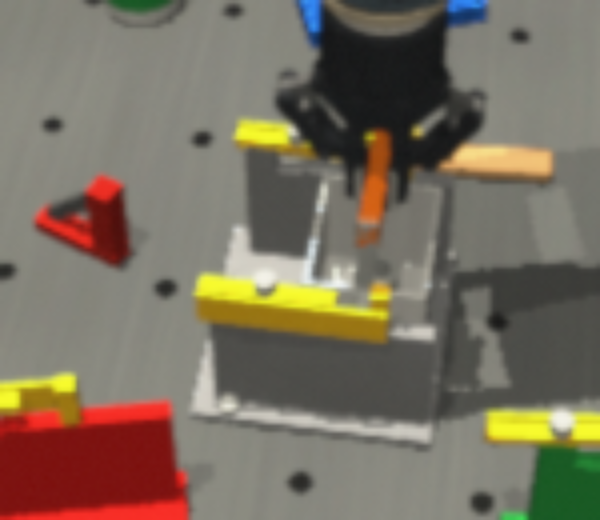

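Contact is felt at about 65 mm, with Fx rising to 8 N, and the pictures show the pin at (256,130) against the post at (233,125). I back off 5 mm and lift.

```bash
python3 - <<'E'
from h import *
p0=np.array([.5814,.177,.1515]); b=p0-ex*.0604
manip.move_l(b,max_speed=.02); manip.dwell(.3); st("backed")
p,d=manip.grab_frame("wrist");cv2.imwrite("pics/w5.png",p[:,:,::-1])
ok=True
for dz in (.005,.012,.02,.03,.045):
    manip.move_l(b+[0,0,dz],max_speed=.03); st(f"up {dz}"); f=manip.current_force()
    if f[2]<-13 or np.hypot(*f[:2])>5: print("STOP"); ok=False; break
if ok:
    manip.move_l(b+[0,0,.17],max_speed=.09); manip.dwell(.3); st("top")
for n in ("wrist","side"):
    p,d=manip.grab_frame(n);cv2.imwrite(f"pics/{n}6.png",p[:,:,::-1])
E
```

```text
backed p [0.521  0.1782 0.1515] F [-0.06 -0.04 -7.28] T [ 0.04 -0.05 -0.01] w 0.149 t 14.83
up 0.005 p [0.5212 0.1782 0.1568] F [ 0.2  -0.07 -7.19] T [ 0.03 -0.04  0.02] w 0.155 t 15.2
up 0.012 p [0.5211 0.1782 0.1638] F [-0.49 -0.45 -7.77] T [-0.   -0.02 -0.02] w 0.151 t 15.58
up 0.02 p [0.5211 0.1782 0.1717] F [-0.05 -0.78 -6.73] T [ 0.02 -0.02 -0.03] w 0.155 t 16.0
up 0.03 p [0.5211 0.1781 0.1816] F [ 0.17 -0.44 -7.93] T [-0.03  0.01  0.02] w 0.155 t 16.48
up 0.045 p [0.5209 0.1781 0.1965] F [ 0.01  0.19 -7.06] T [0.02 0.05 0.04] w 0.149 t 17.13
top p [0.521  0.1781 0.3214] F [ 0.24  0.46 -7.3 ] T [ 0.02 -0.01  0.  ] w 0.152 t 18.98
```

View pics/wrist6.png

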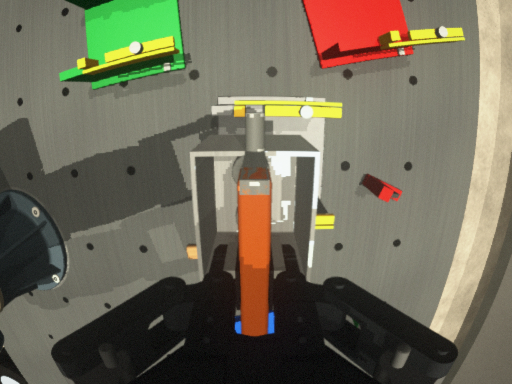

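View pics/side6.png

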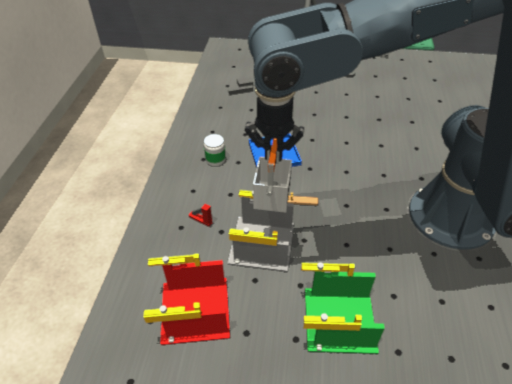

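The bucket is out clear, hanging level, and its weight is unchanged at 7.3 N. I carry it over the tray at (0.554,-0.208), turning to align with the tray's 20° yaw.

```bash
python3 - <<'E'
from h import *
RT=Rz(np.radians(20)-yaw)@RG
manip.move_l([.5545,-.208,.3214],RT,max_speed=.10); manip.dwell(.4); st("over")
for n in ("wrist","side","scene"):
    p,d=manip.grab_frame(n);cv2.imwrite(f"pics/{n}7.png",p[:,:,::-1])
manip.move_l([.5545,-.208,.175],max_speed=.08); st("low")
for n in ("wrist","side","scene"):
    p,d=manip.grab_frame(n);cv2.imwrite(f"pics/{n}8.png",p[:,:,::-1])
a=cv2.imread("pics/side8.png")[90:210,200:350];b=cv2.imread("pics/scene8.png")[130:250,90:240]
cv2.imwrite("pics/c8.png",np.hstack([cv2.resize(i,(400,320)) for i in (a,b)]))
E
```

```text
over p [ 0.5545 -0.208   0.3214] F [-0.16  0.34 -7.62] T [-0.06  0.02 -0.  ] w 0.156 t 23.5
low p [ 0.5547 -0.2081  0.1754] F [-0.96 -0.9  -7.78] T [ 0.    0.02 -0.  ] w 0.152 t 25.63
```

View pics/c8.png

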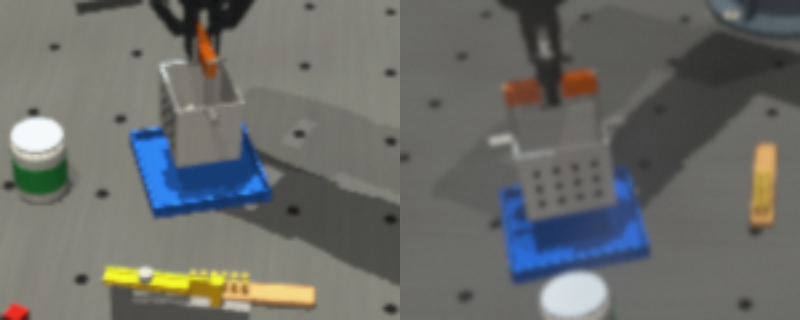

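View pics/wrist8.png

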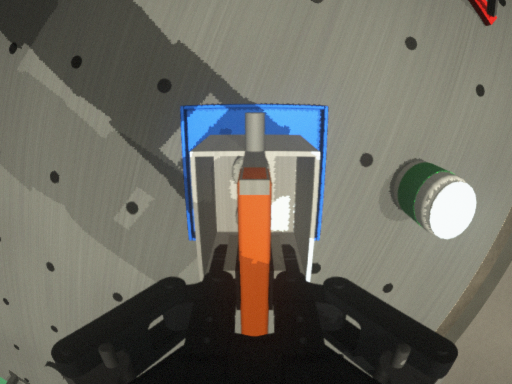

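The bucket at (256,200) is aligned and centred over the tray (columns 183 to 327). I lower it with force feedback.

```bash
python3 - <<'E'
from h import *
manip.move_l([.5545,-.208,.129],max_speed=.05); manip.dwell(.3); st("near")
z=.129
while z>.116:
    z-=.001; manip.move_l([.5545,-.208,z],max_speed=.008)
    f=np.mean([manip.current_force() for _ in range(3)],0); st(f"z {z:.3f}")
    if f[2]>-2.0: print("TOUCH");break
p,d=manip.grab_frame("side");cv2.imwrite("pics/s9.png",cv2.resize(p[90:210,200:350,::-1],None,fx=4,fy=4))
E
```

```text
near p [ 0.5546 -0.208   0.1292] F [-0.78 -0.07 -7.19] T [-0.   -0.    0.03] w 0.154 t 27.15
z 0.128 p [ 0.5545 -0.208   0.1279] F [-1.02 -0.01 -6.95] T [ 0.01  0.03 -0.03] w 0.156 t 27.43
z 0.127 p [ 0.5545 -0.208   0.1269] F [-0.1  -0.09 -6.27] T [-0.02  0.01  0.08] w 0.154 t 27.7
z 0.126 p [ 0.5545 -0.208   0.1259] F [-0.43  0.09 -7.11] T [-0.02 -0.   -0.01] w 0.154 t 27.98
z 0.125 p [ 0.5545 -0.208   0.1249] F [ 0.57 -0.15 -6.93] T [ 0.06  0.02 -0.04] w 0.152 t 28.25
z 0.124 p [ 0.5545 -0.208   0.1239] F [-0.    0.25 -7.79] T [-0.04 -0.05 -0.03] w 0.16 t 28.52
z 0.123 p [ 0.5549 -0.208   0.1237] F [0.05 2.37 1.73] T [ 0.39  0.19 -0.04] w 0.156 t 28.8
TOUCH
```

View pics/s9.png

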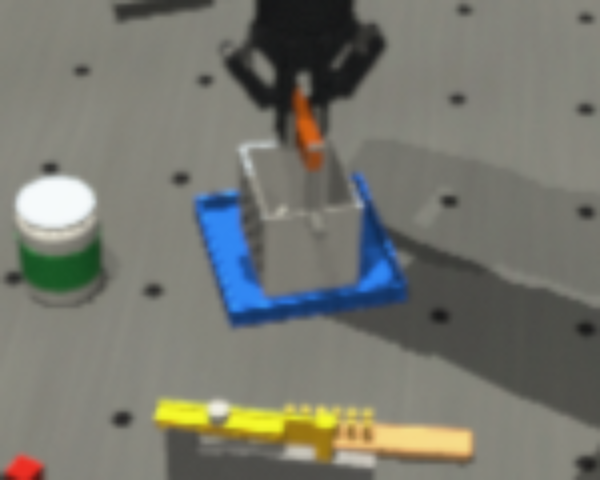

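The touch came at the predicted height (0.1237 against 0.1234), with the bucket in the tray. I release, retract and check.

```bash
python3 - <<'E'
from h import *
manip.set_gripper(.25,20); manip.set_gripper(.6,20); manip.dwell(.2); st("open")
manip.move_l([.5545,-.208,.26],max_speed=.08); st("up")
manip.move_l([.47,-.30,.38],max_speed=.15); manip.dwell(.3);st("clear")
for n in ("wrist","side","scene"):
    c=manip.get_calibration(n);p,d=manip.grab_frame(n);cv2.imwrite(f"pics/{n}10.png",p[:,:,::-1])
    np.save(f"pics/{n}_d10.npy",d)
    for nm in ("spacer1_center","bucket_handle","bucket_center","brush","tin","square"):
        print(n,nm,[(np.round(r["at"],3).tolist(),round(r["confidence"],2)) for r in manip.look_for(n,nm)[:3]])
a=cv2.imread("pics/side10.png")[90:280,170:350];b=cv2.imread("pics/scene10.png")[130:270,90:330]
cv2.imwrite("pics/c10.png",np.hstack([cv2.resize(i,(400,400)) for i in (a,b)]))
E
```

```text
open p [ 0.5545 -0.208   0.123 ] F [-0.05  0.31  0.23] T [ 0.06 -0.   -0.02] w 0.599 t 29.7
up p [ 0.5544 -0.2079  0.2596] F [0.07 0.27 0.31] T [ 0.05  0.01 -0.03] w 0.599 t 31.57
clear p [ 0.4701 -0.2998  0.3798] F [-0.24 -0.12  0.6 ] T [ 0.01 -0.05 -0.  ] w 0.598 t 33.17
wrist spacer1_center [([0.558, -0.229, 0.03], 0.6)]
wrist bucket_handle [([0.552, -0.21, 0.084], 0.59)]
wrist bucket_center [([0.553, -0.204, 0.081], 0.67)]
wrist brush [([0.53, -0.002, 0.017], 0.73)]
wrist tin [([0.73, -0.16, 0.079], 0.82)]
wrist square [([0.741, 0.111, 0.014], 0.72)]
side spacer1_center [([0.552, -0.175, 0.064], 0.19)]
side bucket_handle [([0.551, -0.175, 0.063], 0.62)]
side bucket_center [([0.555, -0.176, 0.064], 0.69)]
side brush [([0.455, 0.009, 0.013], 0.53)]
side tin [([0.743, -0.128, 0.065], 0.68)]
side square [([0.717, 0.128, 0.029], 0.73)]
scene spacer1_center [([0.732, 0.121, 0.032], 0.18), ([0.576, -0.206, 0.073], 0.17)]
scene bucket_handle [([0.577, -0.203, 0.068], 0.68)]
scene bucket_center [([0.578, -0.203, 0.073], 0.64)]
scene brush [([0.499, 0.005, 0.014], 0.73)]
scene tin [([0.772, -0.144, 0.065], 0.79)]
scene square [([0.73, 0.123, 0.032], 0.6)]
```

View pics/c10.png

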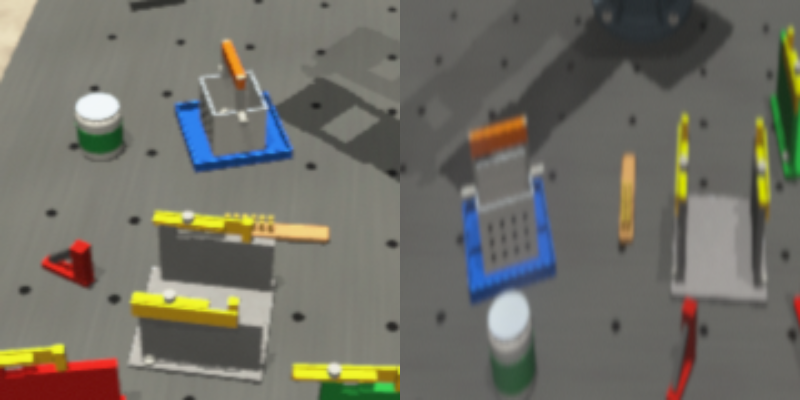

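View pics/wrist10.png

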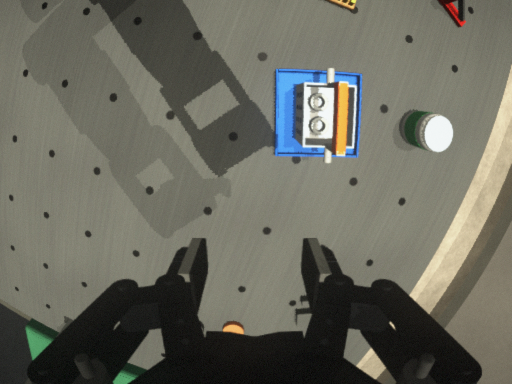

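The bucket stands upright and free in the tray, with both spacers visible at (316,101) and (316,124). The bystanders read as before, and the gripper is clear. I hand it in.

```bash
python3 -c "
from bench import manip
print(manip.sign_off(), manip.current_time())"
```

```text
the job is handed in; nothing more can be done
the job is handed in; nothing more can be done
```

I moved the bucket from the grey cradle to the blue tray. It is standing upright there with both spacers in it, and I handed the job in at about 33–34 s.

- **Lifting out:** I gripped the orange bar, raised the bucket about 7 mm out of its seats and drew it forward with no side or roof load showing. I felt the stop at about 65 mm, at 8 N against the roughly 80 N that would move the keeper. I then backed off 5 mm and lifted it straight out. The wrist reading stayed near 7.3 N throughout the lift, with no sign of catching.
- **Setting down:** I lined the bucket up with the tray and lowered it in 1 mm steps. It touched down within 0.5 mm of the predicted height, with under 2 N of downward push, and I let go.
- **Last checks:** Both spacers show in the wrist picture and the gripper is clear, with no load. The tin, brush and square read where they did before to within about 5 mm in the scene and side cameras.
- **Disagreements:** The stop was about 3 mm farther forward than the image had suggested, and I went by touch. The wrist camera's brush position was off by several centimetres from the scene and side cameras, but the brush was only partly in that picture.

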